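# Slide the pressure plate under the hold-down bridge

## Robot

A 7-joint arm with a two-finger parallel gripper is mounted at the origin on the work surface. World frame = base frame: x ahead of the robot, y to its left, z up, the work surface at z = 0. Lengths are in mm, angles in rad, forces in N, time in s.
With the tool pointing down it reaches from about 400 to 875 mm from the base axis. Payload 4.4 kg.
Tool frame: the origin (TCP) lies midway between the tips of the shut fingers; the grasp point (between the pads) lies 19 mm behind it; z points along the fingers, y is the line along which they close (so a half turn about z gives the same grasp; the last joint's range is limited). The gripper opens to 85 mm and grips with 20 to 120 N. Pads are 22 mm wide; open, the fingers measure 114 mm over their backs; the gripper's body (76 mm by 85 mm) begins 54 mm behind the grasp point. The pads swing forward as they close: fully open they stand 13 mm farther back than shut.
Start: joints at [-1.364, 0.628, 0.038, 1.517, -0.027, 0.996, -0.02], TCP at [175.104, 625.984, 231.313] pointing down, gripper open.
Joint ranges: [-3.06, 3.06], [-0.37, 2.12], [-1.25, 1.32], [0.18, 2.47], [-1.1, 4.24], [0.23, 1.98], [-2.94, 2.94]. Speed limits (rad/s): [2.57, 2.57, 3.14, 3.14, 3.14, 3.14, 3.14].

## Interface

Orientations are given as [roll, pitch, yaw] about the fixed x, y, z axes, in that order (R = Rz(yaw) Ry(pitch) Rx(roll)).
In Python, from cell import ctrl gives the robot as it stands. The module is installed in compiled form; this text tells all that it offers.
- The arm moves only by the tool step_arm, never from a script. Its argument "commands" is one flat list of numbers, 7 for each row, row after row: the shift along the tool's x, y, z in cm, then the turn, a rotation vector about the tool's x, y, z in rad, then the opening, from 0 (shut) to 1 (fully open). A call has 1 to 10 rows; each row is the pose to reach, as a shift and turn from the pose commanded when the call began, along the tool's axes at that moment; what a row does not reach only later rows make up. A row lasts 1/10 s, in which the tool goes at most 50 mm and 8.59 degrees, less where a joint would pass 70% of its speed; a pose out of reach is approached as far as the arm can. A call with a gripper value outside its range is refused whole. The fingers move at their own pace and stop on an object; the grip force is fixed at half the most. Time passes only in rows, so rows that repeat a pose let the fingers close. It gives the time, the measured TCP pose, the force, the opening and the grip force at its end, in the units of the state.
- ctrl.read_state(): the state, without advancing time (a new reading comes with each control period).
- ctrl.get_image(name): name is "scene" or "top" or "wrist"; returns a dict with "image" (480x640x3 uint8, red, green, blue), "range_z" (480x640 float32, mm along the optical axis (not along the pixel's ray), 0 where there is no reading), "vfov" (degrees; the focal length in pixels is half the picture's height over the tangent of half this angle, whatever the lens; pixels are square), "cx", "cy" (the principal point, pixels), "world_to_cam" (4x4, takes a point from world to camera coordinates). Camera axes: x right, y down, z forward; pixel columns grow to the right and rows downward; lengths in mm; the calibration is good to about 2 mm. A picture is of the moment at which its call begins.
- ctrl.finish_job(): hands the job in; it is judged then, once.
The state is a dict: "clock": time; "qpos": joint angles; "qd": joint speeds; "tau": joint torques, N m; "eef_pos": TCP position; "tool_rot": TCP orientation; "force": force on the tool from outside, world axes, zero at the start; "torque": the same for the moment, N m; "width": finger opening in mm; "gripper_force": force on a finger pad.
Only numpy, scipy, OpenCV 4.12 (cv2) and the standard library are available. Lean on these libraries where they do the work, as an engineer would, in place of code of your own. Each camera call takes 0.05 s, during which the arm holds its last target. There are 200 camera calls.

## Task

Push the flat wooden plate along the bench, through the open front of the low red bridge, until its leading end rests flush against the aluminium back stop. Keep it lying flat on the bench all the way: do not lift, carry or tip it. Leave the paint tin, the spray can and the wooden offcut where they stand.

Things in the scene. Friction and masses are not known exactly. Their poses are not given: they have to be found in the camera images.
- plate: loose birch plate lying flat before the bridge's mouth, 130 mm long (x), 90 wide (y), 15 thick (z), about 0.13 kg; blue band across the top at its tail (-x) end, thin dark centre line along x. Starts up to 45 mm to either side of the bridge's centre line and turned up to 0.35 rad from the bridge's x. Origin: centre of its underside.
- bridge: fixed bridge. Origin: on the bench under the bar's middle; x points from the open front through to the stop. Red bar: x -15 to 15 mm, 176 mm long along y, underside 20 mm and top 44 mm above the bench. Two dark legs under it, inner faces at y = -58 and 58 mm. Two black knobs, 28 mm across, on the bar at y = -73 and 73 mm, tops 61 mm above the bench.
- tin: closed black paint tin with an orange foot band and metal lid, 80 mm across, 93 mm high, loose, to be left alone. Origin: centre of its underside.
- can: black spray can with a grey cap, 54 mm across, 165 mm high, loose, to be left alone. Origin: centre of its underside.
- offcut: striped laminated wood offcut, 120 x 60 x 40 mm high, loose, to be left alone. Origin: centre of its underside.
- stop (a point): foot of the middle of the front face of the bridge's fixed aluminium back stop, 75 mm along the bridge's x from the bridge's origin; same axes. The stop is 162 mm long (y) and 22 mm high; low rails join it to the legs. With the plate home, its centre is 65 mm and its tail end 130 mm before this point, the tail standing 40 mm out in front of the bar.
Things that resemble listed ones, but are neither listed nor needed, are in the scene too. Of the things that look like the plate, take the one that is farthest to the robot's right at the start.

How it is judged:
By the outcome, as a careful person would: the job done as asked, in the order asked, and still so for the second after the job is handed in, with the robot touching nothing.
It also fails if it takes over 72 s, if anything falls off the work surface, if the arm or the gripper's body presses on something with over 40 N, if the wrist force passes 120 N, or if a joint passes its speed limit or range.

## Working session

There is one attempt and no reset: what is moved stays moved. The work goes in short steps, Python scripts to look and compute and a tool call to move; the robot and the scene stay as the last step left them, time stands still between calls to the robot, and variables do not carry over. Pictures are saved under pics/ and viewed, at most 10 in all, crops included, and the job is handed in when it is done.

Besides the shell and the picture viewer there is one more tool, called after "Call:" as name(argument=value, ...) on one line, values as JSON. step_arm: Moves the arm, as the interface text tells. Its arguments: {"type":"object","properties":{"commands":{"type":"array"}},"required":["commands"]}

```bash
mkdir -p pics; cat > h.py <<'E'
import numpy as np, cv2
from cell import ctrl
def get(n):
    d=ctrl.get_image(n); d['f']=240/np.tan(np.radians(d['vfov']/2)); return d
def save(d,fn,crop=None,s=1):
    im=d['image'][...,::-1]
    if crop: x0,y0,x1,y1=crop; im=im[y0:y1,x0:x1]
    cv2.imwrite('pics/'+fn,cv2.resize(im,None,fx=s,fy=s,interpolation=cv2.INTER_CUBIC))
def ray(d,uv,z):
    uv=np.atleast_2d(np.asarray(uv,float)); M=np.linalg.inv(d['world_to_cam'])
    r=np.c_[(uv[:,0]-d['cx'])/d['f'],(uv[:,1]-d['cy'])/d['f'],np.ones(len(uv))]@M[:3,:3].T
    o=M[:3,3]; return o+r*((z-o[2])/r[:,2])[:,None]
E
python3 - <<'E'
from h import *
print(ctrl.read_state())
a=get('top');b=get('scene')
for d in(a,b): print(d['vfov'],d['cx'],d['cy'],d['world_to_cam'])
save(a,'top0.png');save(b,'scene0.png')
E
```

```text
{'clock': 0.0, 'qpos': array([-1.36377388,  0.62931841,  0.03843732,  1.51838315, -0.02701465,
        0.99629704, -0.02001036]), 'qd': array([-2.10926836e-03,  7.28673614e-04, -5.30966380e-04, -2.23045034e-04,
        2.72931588e-04,  6.40504341e-05, -1.35867103e-03]), 'tau': array([-3.71573369e-04, -5.63410306e+01,  1.22633781e+00, -1.93441325e+01,
        1.09843182e-02,  1.05688378e-02,  7.21407872e-06]), 'eef_pos': array([174.9385378 , 625.3615972 , 230.40211509]), 'tool_rot': array([-3.13970440e+00,  8.84666060e-06,  2.86875529e+00]), 'force': array([ 0.38697288,  0.18623162, -0.52012207]), 'torque': array([ 0.02184499, -0.01479551, -0.01575132]), 'gripper_force': 0.0, 'width': 84.89569680772628}
46.18226554898866 312.8567818037687 249.14952807377 [[-3.38887727e-02 -9.99424140e-01 -1.71440417e-03  5.31716006e+01]
 [-9.76653919e-01  3.34806686e-02 -2.12193703e-01  5.41233545e+02]
 [ 2.12128908e-01 -5.51660462e-03 -9.77226122e-01  1.09449171e+03]
 [ 0.00000000e+00  0.00000000e+00  0.00000000e+00  1.00000000e+00]]
57.272490038478985 315.98526425480316 245.02188186671813 [[-8.11675793e-01  5.84006289e-01  1.09115493e-02  4.38293876e+02]
 [ 3.44486435e-01  4.93700303e-01 -7.98491770e-01 -1.74437061e+02]
 [-4.71711251e-01 -6.44357560e-01 -6.01906829e-01  1.11837573e+03]
 [ 0.00000000e+00  0.00000000e+00  0.00000000e+00  1.00000000e+00]]
```

View pics/top0.png

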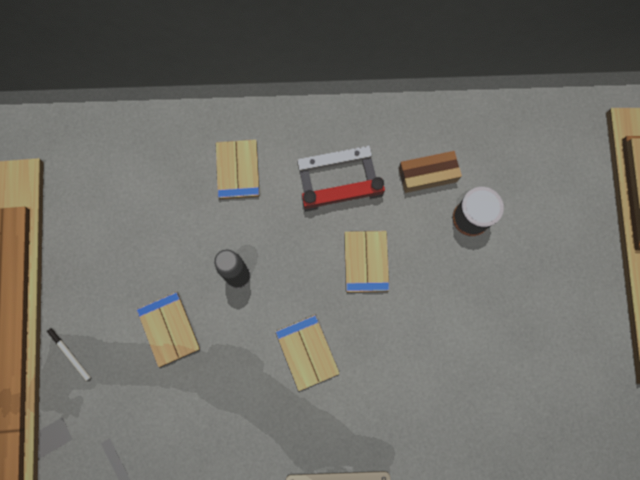

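View pics/scene0.png

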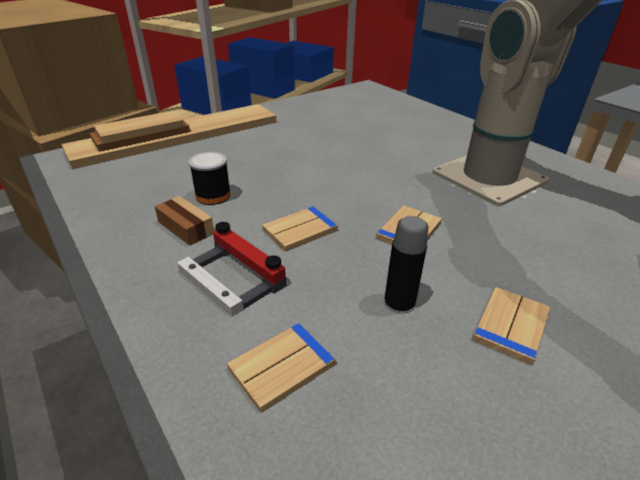

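Top view: four plate lookalikes at about (238,168), (367,261), (307,353) and (168,330). Image right is the robot's right (-y), so (367,261) is the one: it is farthest right and lies before the bridge mouth. The bridge bar is at (343,194), the stop at (335,158), the offcut at (431,170), the tin at (478,210) and the can at (232,267). The scene view shows the target at (300,227).

```bash
cat >> h.py <<'E'
def biggest(m,k=1):
    n,l,s,c=cv2.connectedComponentsWithStats(m.astype(np.uint8)); i=1+np.argsort(-s[1:,4])[:k]
    return [l==j for j in i]
def hsv(d): return cv2.cvtColor(d['image'],cv2.COLOR_RGB2HSV)
def box(x,y,z=None): # world points -> min area rect
    (c,s,a)=cv2.minAreaRect(np.c_[x,y].astype(np.float32)); return c,s,a
def plate(d,roi):
    h=hsv(d); x0,y0,x1,y1=roi; R=np.zeros(h.shape[:2],bool); R[y0:y1,x0:x1]=1
    blue=biggest(R&(h[...,0]>105)&(h[...,0]<130)&(h[...,1]>150))[0]
    wood=R&(h[...,0]>8)&(h[...,0]<30)&(h[...,1]>70)&(h[...,2]>60)
    m=biggest(cv2.morphologyEx((wood|blue).astype(np.uint8),cv2.MORPH_CLOSE,np.ones((5,5))))[0]
    v,u=np.nonzero(m); P=ray(d,np.c_[u,v],15); v,u=np.nonzero(blue); B=ray(d,np.c_[u,v],15)
    c,s,a=cv2.minAreaRect(P[:,:2].astype(np.float32)); c=np.array(c)
    corners=cv2.boxPoints((tuple(c),s,a)); b=B[:,:2].mean(0)
    e=corners[0]-corners[1]; e2=corners[1]-corners[2]; e=e if np.linalg.norm(e)>np.linalg.norm(e2) else e2
    e/=np.linalg.norm(e); e*=np.sign(e@(c-b)); return c,np.arctan2(e[1],e[0]),s,b
E
python3 - <<'E'
from h import *
d=get('top');h=hsv(d)
print('plate',plate(d,(335,220,400,300)))
red=biggest(((h[...,0]<6)|(h[...,0]>174))&(h[...,1]>170)&(h[...,2]>90))[0]
v,u=np.nonzero(red);P=ray(d,np.c_[u,v],44);print('bar',cv2.minAreaRect(P[:,:2].astype(np.float32)))
# via depth: points on bar top
M=np.linalg.inv(d['world_to_cam'])
z=d['range_z'];V,U=np.mgrid[:480,:640]
W=np.stack([(U-d['cx'])/d['f']*z,(V-d['cy'])/d['f']*z,z],-1)@M[:3,:3].T+M[:3,3]
t=red&(abs(W[...,2]-44)<8);print(t.sum(),W[t].mean(0),cv2.minAreaRect(W[t][:,:2].astype(np.float32)))
R=np.zeros_like(red);R[135:215,290:395]=1
k=R&(abs(W[...,2]-61)<7)
for b in biggest(k,2):print('knob',b.sum(),np.median(W[b],0))
s=R&(h[...,1]<40)&(h[...,2]>130)&(V<172);s=biggest(s)[0];v,u=np.nonzero(s);print('stop',s.sum(),np.median(W[s],0),cv2.minAreaRect(ray(d,np.c_[u,v],22)[:,:2].astype(np.float32)))
print('benchz',np.median(W[300:330,400:450,2]),'platez',np.median(W[240:280,350:360,2]))
save(d,'crop.png',(290,130,420,310),4) if 0 else save(d,'crop.png',(280,130,480,300),4-.1*2-.2)
E
```

```text
plate (array([525.96130371, -77.27885437]), np.float32(-0.010225783), (88.89945983886719, 122.34811401367188), array([469.73243019, -97.52926175]))
bar ((667.8590698242188, -33.874473571777344), (26.482973098754883, 122.07492065429688), 9.795159339904785)
656 [668.05864072 -34.67545653  43.63494988] ((668.251953125, -33.608612060546875), (28.191980361938477, 121.42765045166016), 8.768335342407227)
knob 136 [ 679.75502642 -104.52038137   58.97882742]
knob 134 [655.59050735  39.01417389  59.31899298]
stop 1874 [762.51477178 -70.21307138   1.44963355] ((764.4554443359375, -37.248146057128906), (229.41505432128906, 83.95384216308594), 88.02190399169922)
benchz -0.5089096968650892 platez 14.678733145959995
```

View pics/crop.png

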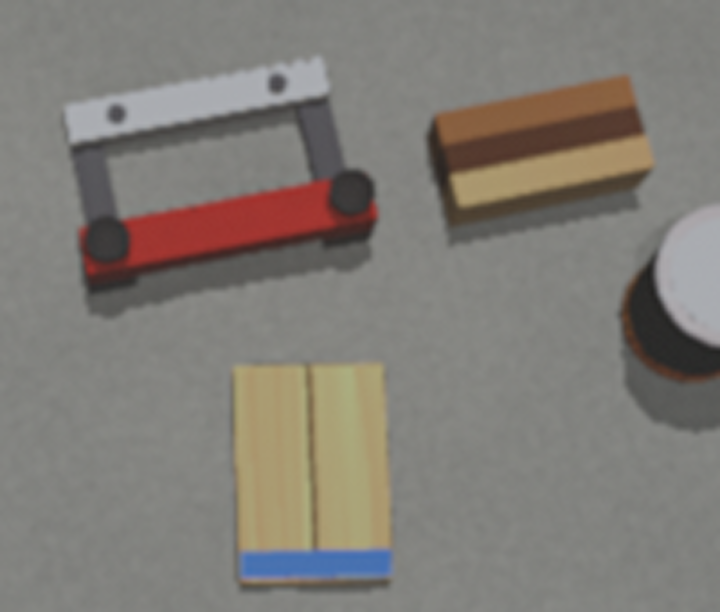

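The crop confirms it: single plate before the mouth, blue tail band towards the robot, clear bench on its right side. Plan: square it with a two-finger push on its right side, then push on the tail with two fingers.

```bash
cat >> h.py <<'E'
from scipy.spatial.transform import Rotation as Ro
BO=np.array([667.7,-32.75]);BY=0.167
def b2w(bx,by): c,s=np.cos(BY),np.sin(BY); return BO+[bx*c-by*s,bx*s+by*c]
def w2b(p): c,s=np.cos(BY),np.sin(BY); d=np.asarray(p)-BO; return np.array([d[0]*c+d[1]*s,-d[0]*s+d[1]*c])
def go(p,z,yaw):
    s=ctrl.read_state(); R=Ro.from_euler('xyz',s['tool_rot']); T=Ro.from_euler('xyz',[np.pi,0,yaw])
    print('shift cm',(R.inv().apply(np.r_[p,z]-s['eef_pos'])/10).round(2),'rot',(R.inv()*T).as_rotvec().round(3))
E
python3 - <<'E'
from h import *
d=get('top')
q=ray(d,np.array([[233,367],[383,365],[391,579],[240,580]])/3.6+[280,130],15)[:3+1,:2]
q[2:]=ray(d,np.array([[391,579],[240,580]])/3.6+[280,130],8)[:,:2]
b=np.array([w2b(p) for p in q]);print(b.round(1)); e=b[:2].mean(0)-b[2:].mean(0)
print('c',b.mean(0),'yaw',np.arctan2(e[1],e[0]),np.linalg.norm(e))
c=b.mean(0)
go(b2w(c[0],-115),150,BY+np.pi/2); print(b2w(c[0],-115))
go([420,250],231,BY+np.pi/2)
E
```

```text
[[ -79.5   11.2]
 [ -96.2  -76.5]
 [-221.2  -53.1]
 [-204.1   33.5]]
c [-150.24531461  -21.22353157] yaw -0.18126312521521812 126.85578912938531
shift cm [-56.48 -66.92   8.15] rot [-1.000e-03  1.000e-03  1.131e+00]
[ 538.66077288 -171.12460904]
shift cm [-3.371e+01 -2.957e+01  1.000e-02] rot [-1.000e-03  1.000e-03  1.131e+00]
```

Call:
step_arm(commands=[-33.7, -29.6, 0, 0, 0, 1.131, 0.5, -33.7, -29.6, 0, 0, 0, 1.131, 0.5, -33.7, -29.6, 0, 0, 0, 1.131, 0.5, -33.7, -29.6, 0, 0, 0, 1.131, 0.5, -33.7, -29.6, 0, 0, 0, 1.131, 0.5, -33.7, -29.6, 0, 0, 0, 1.131, 0.5, -33.7, -29.6, 0, 0, 0, 1.131, 0.5, -33.7, -29.6, 0, 0, 0, 1.131, 0.5, -33.7, -29.6, 0, 0, 0, 1.131, 0.5, -33.7, -29.6, 0, 0, 0, 1.131, 0.5])

```text
clock: 1.2
eef_pos: [424.0, 242.9, 231.9]
tool_rot: [3.139, 0.003, 1.726]
force: [0.4, 0.0, 0.3]
width: 42.8
gripper_force: 0.0
```

```bash
python3 - <<'E'
from h import *
go(b2w(-150,-115),120,BY+np.pi/2);print(ctrl.read_state()['qpos'].round(2))
E
```

```text
shift cm [-42.63   4.93  11.35] rot [ 0.003  0.003 -0.012]
[-0.85  0.42  0.38  1.96 -0.21  0.79 -0.2 ]
```

Call:
step_arm(commands=[-42.6, 4.9, 0, 0, 0, -0.012, 0.5, -42.6, 4.9, 0, 0, 0, -0.012, 0.5, -42.6, 4.9, 0, 0, 0, -0.012, 0.5, -42.6, 4.9, 0, 0, 0, -0.012, 0.5, -42.6, 4.9, 0, 0, 0, -0.012, 0.5, -42.6, 4.9, 11.4, 0, 0, -0.012, 0.5, -42.6, 4.9, 11.4, 0, 0, -0.012, 0.5, -42.6, 4.9, 11.4, 0, 0, -0.012, 0.5, -42.6, 4.9, 11.4, 0, 0, -0.012, 0.5, -42.6, 4.9, 11.4, 0, 0, -0.012, 0.5])

```text
clock: 2.2
eef_pos: [538.0, -167.1, 114.6]
tool_rot: [-3.138, 0.002, 1.744]
force: [-0.6, 0.3, -0.2]
width: 42.6
gripper_force: 0.0
```

```bash
python3 - <<'E'
from h import *
go(b2w(-150,-115),3,BY+np.pi/2);print(ctrl.read_state()['qpos'].round(2))
d=get('wrist');save(d,'w1.png')
E
```

```text
shift cm [-0.39  0.05 11.17] rot [-0.003  0.002  0.006]
[ 0.06  0.68  0.29  1.87 -0.31  0.63  0.72]
```

View pics/w1.png

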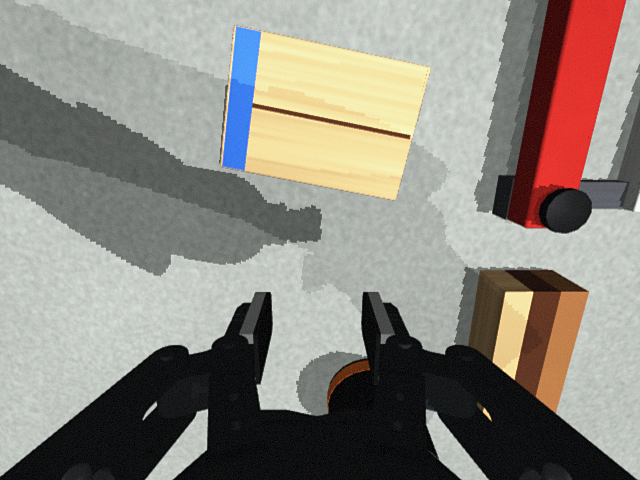

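Wrist view: the plate at (325,110), fingertips at (255,330) and (375,330) beside its long side, and nothing in between. The offcut (530,320) and tin (350,385) are clear. Descending.

Call:
step_arm(commands=[-0.4, 0, 5, 0, 0, 0.006, 0.5, -0.4, 0, 8.5, 0, 0, 0.006, 0.5, -0.4, 0, 10, 0, 0, 0.006, 0.5, -0.4, 0, 10.6, 0, 0, 0.006, 0.5, -0.4, 0, 11, 0, 0, 0.006, 0.5, -0.4, 0, 11, 0, 0, 0.006, 0.5, -0.4, 0, 11, 0, 0, 0.006, 0.5])

```text
clock: 2.95
eef_pos: [540.8, -165.8, 8.7]
tool_rot: [3.139, 0.001, 1.744]
force: [-0.6, -0.1, -0.6]
width: 42.7
gripper_force: 0.0
```

```bash
python3 - <<'E'
from h import *
go(b2w(-150,-57),3,BY+np.pi/2);print(w2b(ctrl.read_state()['eef_pos'][:2]))
d=get('wrist');save(d,'w2.png')
E
```

```text
shift cm [ 5.32 -0.24  0.56] rot [0.002 0.001 0.006]
[-147.30473331 -110.12923331]
```

View pics/w2.png

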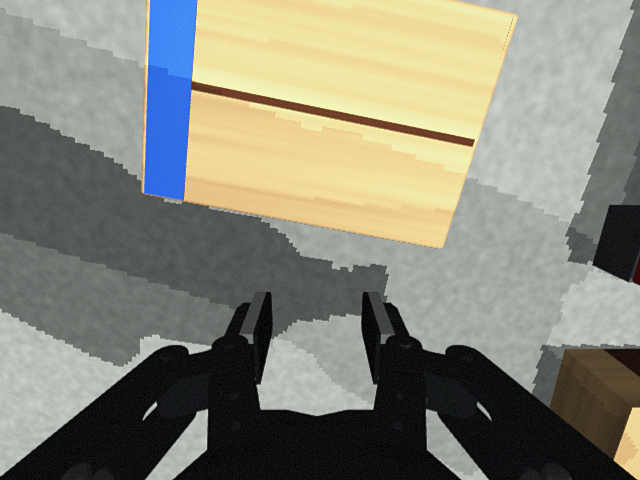

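Fingers stand beside the plate's right side, roughly centred. Lower by 5 mm and push slowly.

Call:
step_arm(commands=[0, -0.2, 0.5, 0, 0, 0.006, 0.5, 0, -0.2, 0.5, 0, 0, 0.006, 0.5, 0.8, -0.2, 0.5, 0, 0, 0.006, 0.5, 1.4, -0.2, 0.5, 0, 0, 0.006, 0.5, 2.0, -0.2, 0.5, 0, 0, 0.006, 0.5, 2.6, -0.2, 0.5, 0, 0, 0.006, 0.5, 3.1, -0.2, 0.5, 0, 0, 0.006, 0.5, 3.6, -0.2, 0.5, 0, 0, 0.006, 0.5, 4.0, -0.2, 0.5, 0, 0, 0.006, 0.5, 4.3, -0.2, 0.5, 0, 0, 0.006, 0.5])

```text
clock: 4.0
eef_pos: [530.4, -123.4, 2.3]
tool_rot: [3.141, 0.0, 1.738]
force: [0.7, -0.6, 0.4]
width: 42.7
gripper_force: 0.4
```

Call:
step_arm(commands=[0.3, 0, 0, 0, 0, 0, 0.5, 0.6, 0, 0, 0, 0, 0, 0.5, 0.8, 0, 0, 0, 0, 0, 0.5, 0.9, 0, 0, 0, 0, 0, 0.5, 1.0, 0, 0, 0, 0, 0, 0.5, 1.0, 0, 0, 0, 0, 0, 0.5])

```text
clock: 4.6
eef_pos: [528.6, -113.8, 2.3]
tool_rot: [-3.142, -0.0, 1.738]
force: [-0.5, -0.6, -0.1]
width: 42.8
gripper_force: 0.1
```

```bash
cat >> h.py <<'E'
def edges(d,roi):  # wood/blue mask in bridge frame at z=15 -> rect
    c,y,s,b=plate(d,roi); print('plate bridge frame',w2b(c).round(1),'yaw',round(float(y-BY),3),np.round(s,1),'blue',w2b(b).round(1))
E
python3 - <<'E'
from h import *
print(w2b(ctrl.read_state()['eef_pos'][:2]))
d=get('wrist');save(d,'w3.png');edges(d,(0,0,640,300))
E
```

```text
[-150.59374564  -56.78647734]
plate bridge frame [-1.564e+02  1.000e-01] yaw -0.036 [128.9  89.2] blue [-211.3    6.5]
```

View pics/w3.png

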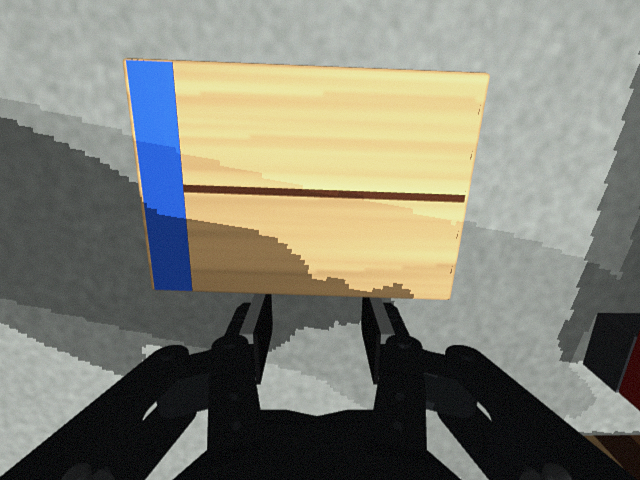

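Wrist view: plate nearly square to the bridge (yaw about -0.03, centred), its edge against the fingers at (265,295) and (375,297). Back off, rise, then go behind the tail.

Call:
step_arm(commands=[-2, 0, 0, 0, 0, 0, 0.5, -3, 0, -1, 0, 0, 0, 0.5, -3, 0, -5, 0, 0, 0, 0.5, -3, 0, -8, 0, 0, 0, 0.5, -3, 0, -9, 0, 0, 0, 0.5, -3, 0, -9, 0, 0, 0, 0.5])

```text
clock: 5.25
eef_pos: [534.6, -143.6, 94.1]
tool_rot: [3.139, 0.001, 1.738]
force: [-0.3, 0.4, -0.2]
width: 42.8
gripper_force: 0.0
```

```bash
python3 - <<'E'
from h import *
go(b2w(-262,0),90,BY); print(b2w(-262,0))
E
```

```text
shift cm [  8.72 -11.24   0.36] rot [ 0.003 -0.002  1.571]
[409.34497595 -76.30090752]
```

Call:
step_arm(commands=[8.7, -11.2, 0, 0, 0, 1.571, 0.5, 8.7, -11.2, 0, 0, 0, 1.571, 0.5, 8.7, -11.2, 0, 0, 0, 1.571, 0.5, 8.7, -11.2, 0, 0, 0, 1.571, 0.5, 8.7, -11.2, 0, 0, 0, 1.571, 0.5, 8.7, -11.2, 0, 0, 0, 1.571, 0.5, 8.7, -11.2, 0, 0, 0, 1.571, 0.5, 8.7, -11.2, 0, 0, 0, 1.571, 0.5, 8.7, -11.2, 0, 0, 0, 1.571, 0.5, 8.7, -11.2, 0, 0, 0, 1.571, 0.5])

```text
clock: 6.25
eef_pos: [407.7, -76.0, 91.3]
tool_rot: [-3.141, 0.003, 0.232]
force: [-0.0, -0.8, -1.1]
width: 42.8
gripper_force: 0.0
```

Call:
step_arm(commands=[0, 0, 0, 0, 0, 0.15, 0.5, 0, 0, 0, 0, 0, 0.15, 0.5])

```text
clock: 6.45
eef_pos: [407.7, -76.1, 91.3]
tool_rot: [3.141, 0.003, 0.087]
force: [0.3, -0.4, 0.1]
width: 42.4
gripper_force: 0.0
```

```bash
python3 - <<'E'
from h import *
go(b2w(-262,0),2,BY);s=ctrl.read_state(); print(s['qpos'].round(2),s['tool_rot'])
d=get('wrist');save(d,'w4.png');edges(d,(0,0,640,300))
d=get('top');edges(d,(320,215,410,310))
E
```

```text
shift cm [0.19 0.02 8.93] rot [ 0.001  0.003 -0.08 ]
[-0.32  0.67  0.66  2.28 -0.95  0.48 -0.37] [3.14094929e+00 3.05106674e-03 8.74786382e-02]
plate bridge frame [-166.9    0.6] yaw -0.036 [108.8  89.3] blue [-211.3    2. ]Traceback (most recent call last):
  File "<stdin>", line 4, in <module>
  File "h.py", line 37, in edges
    c,y,s,b=plate(d,roi); print('plate bridge frame',w2b(c).round(1),'yaw',round(float(y-BY),3),np.round(s,1),'blue',w2b(b).round(1))
            ~~~~~^^^^^^^
  File "h.py", line 21, in plate
    blue=biggest(R&(h[...,0]>105)&(h[...,0]<130)&(h[...,1]>150))[0]
         ~~~~~~~~~~~~~~~~~~~~~~~~~~~~~~~~~~~~~~~~~~~~~~~~~~~~~~~^^^
IndexError: list index out of range
```

View pics/w4.png

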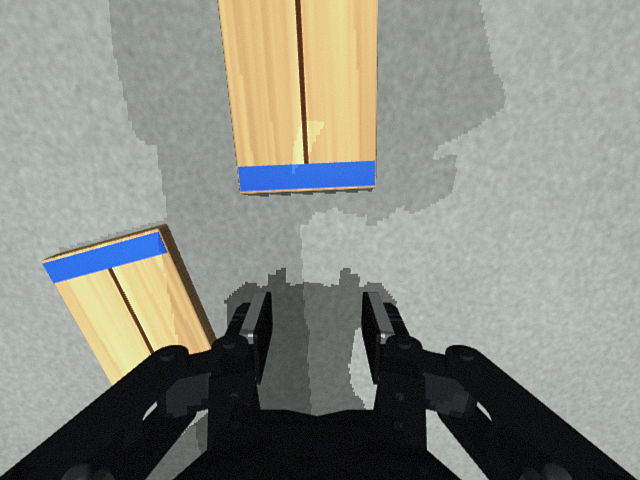

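Wrist view: target tail (blue band at (307,177)) is ahead and centred. A lookalike plate's corner at (165,228)–(212,350) is near the left finger, so I check the clearance before descending.

```bash
python3 - <<'E'
from h import *
d=get('wrist')
for p in ray(d,[[163,227],[45,262],[212,345],[240,190],[374,187]],15): print(w2b(p[:2]).round(1))
go(b2w(-245,0),2,BY)
E
```

```text
[-238.1  102.9]
[-257.2  191.5]
[-334.    85.8]
[-217.    46.8]
[-221.6  -41.2]
shift cm [ 1.82 -0.1   8.98] rot [-0.     0.001 -0.076]
```

Decoy is at by ≥ 85 mm, fingers reach only about 57 mm. Clear; descend.

Call:
step_arm(commands=[1.2, 0, 4, 0, 0, -0.078, 0.5, 1.2, 0, 7, 0, 0, -0.078, 0.5, 1.2, 0, 8.5, 0, 0, -0.078, 0.5, 1.2, 0, 9, 0, 0, -0.078, 0.5, 1.2, 0, 9, 0, 0, -0.078, 0.5, 1.2, 0, 9, 0, 0, -0.078, 0.5])

```text
clock: 7.2
eef_pos: [424.7, -76.5, 6.8]
tool_rot: [-3.141, 0.007, 0.166]
force: [-0.3, 0.3, -0.0]
width: 42.5
gripper_force: 0.0
```

```bash
python3 - <<'E'
from h import *
print(w2b(ctrl.read_state()['eef_pos'][:2]))
go(b2w(-145,0),2,BY);go(b2w(-66,0),2,BY)
E
```

```text
[-246.92240549   -2.78132721]
shift cm [10.2  -0.29  0.41] rot [-0.001  0.007 -0.001]
shift cm [18.09 -0.29  0.36] rot [-0.001  0.007 -0.001]
```

Call:
step_arm(commands=[0.6, -0.3, 0.3, 0, 0, 0, 0.5, 1.2, -0.3, 0.3, 0, 0, 0, 0.5, 2, -0.3, 0.3, 0, 0, 0, 0.5, 2.9, -0.3, 0.3, 0, 0, 0, 0.5, 3.8, -0.3, 0.3, 0, 0, 0, 0.5, 4.7, -0.3, 0.3, 0, 0, 0, 0.5, 5.6, -0.3, 0.3, 0, 0, 0, 0.5, 6.4, -0.3, 0.3, 0, 0, 0, 0.5, 7.0, -0.3, 0.3, 0, 0, 0, 0.5, 7.4, -0.3, 0.3, 0, 0, 0, 0.5])

```text
clock: 8.2
eef_pos: [497.4, -60.6, 2.7]
tool_rot: [-3.139, 0.008, 0.166]
force: [-0.7, -0.2, 1.2]
width: 42.2
gripper_force: 0.7
```

```bash
python3 - <<'E'
from h import *
s=ctrl.read_state();print(w2b(s['eef_pos'][:2]))
go(b2w(-66,0),2,BY)
d=get('wrist');save(d,'w5.png');edges(d,(0,0,640,320))
E
```

```text
[-172.5127945     0.87580344]
shift cm [10.65  0.08 -0.02] rot [-0.003  0.008 -0.001]
plate bridge frame [-106.9    1.8] yaw 0.0 [109.6  88.9] blue [-152.4    1.7]
```

View pics/w5.png

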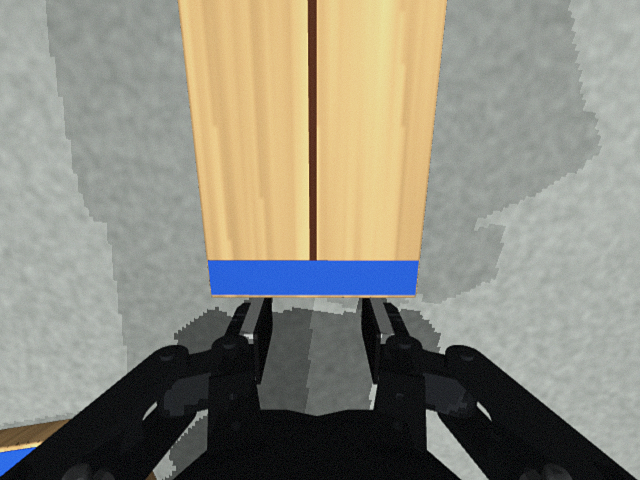

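Plate is square (yaw 0.00, 2 mm off centre) with its tail against both fingertips at (255,298) and (370,298). Push on.

Call:
step_arm(commands=[0.6, 0, 0, 0, 0, 0, 0.5, 1.4, 0, 0, 0, 0, 0, 0.5, 2.3, 0, 0, 0, 0, 0, 0.5, 3.3, 0, 0, 0, 0, 0, 0.5, 4.3, 0, 0, 0, 0, 0, 0.5, 5.3, 0, 0, 0, 0, 0, 0.5, 6.3, 0, 0, 0, 0, 0, 0.5, 7.2, 0, 0, 0, 0, 0, 0.5, 8.0, 0, 0, 0, 0, 0, 0.5, 8.6, 0, 0, 0, 0, 0, 0.5])

```text
clock: 9.25
eef_pos: [582.4, -46.3, 2.0]
tool_rot: [-3.139, 0.008, 0.166]
force: [-1.7, 0.3, 0.8]
width: 42.9
gripper_force: 0.7
```

Call:
step_arm(commands=[0.3, 0, 0, 0, 0, 0, 0.5, 0.6, 0, 0, 0, 0, 0, 0.5, 0.9, 0, 0, 0, 0, 0, 0.5, 1.1, 0, 0, 0, 0, 0, 0.5, 1.3, 0, 0, 0, 0, 0, 0.5, 1.5, 0, 0, 0, 0, 0, 0.5])

```text
clock: 9.85
eef_pos: [596.5, -44.1, 2.0]
tool_rot: [-3.139, 0.008, 0.166]
force: [-0.6, 0.3, -0.2]
width: 42.4
gripper_force: 0.7
```

```bash
python3 - <<'E'
from h import *
s=ctrl.read_state();print(w2b(s['eef_pos'][:2]),s['force'])
go(b2w(-66,0),2,BY)
d=get('wrist');edges(d,(0,0,640,320))
E
```

```text
[-72.13621981   0.68934539] [-0.57119612  0.2811423  -0.23500214]
shift cm [ 0.61  0.07 -0.01] rot [-0.003  0.008 -0.001]
plate bridge frame [-40.1   1.8] yaw 1.57 [42.5 89. ] blue [-51.9   1.8]
```

Now creep until the force rises against the stop.

Call:
step_arm(commands=[0.15, 0, 0, 0, 0, 0, 0.5, 0.3, 0, 0, 0, 0, 0, 0.5, 0.4, 0, 0, 0, 0, 0, 0.5, 0.5, 0, 0, 0, 0, 0, 0.5, 0.5, 0, 0, 0, 0, 0, 0.5])

```text
clock: 10.4
eef_pos: [601.6, -43.2, 1.9]
tool_rot: [-3.139, 0.007, 0.166]
force: [-0.5, -0.9, 0.1]
width: 42.7
gripper_force: 0.4
```

Call:
step_arm(commands=[0.1, 0, 0, 0, 0, 0, 0.5, 0.2, 0, 0, 0, 0, 0, 0.5, 0.2, 0, 0, 0, 0, 0, 0.5])

```text
clock: 10.7
eef_pos: [603.6, -42.8, 1.9]
tool_rot: [-3.139, 0.007, 0.166]
force: [0.4, -0.7, 1.1]
width: 42.4
gripper_force: 0.4
```

Call:
step_arm(commands=[0.1, 0, 0, 0, 0, 0, 0.5, 0.15, 0, 0, 0, 0, 0, 0.5, 0.2, 0, 0, 0, 0, 0, 0.5, 0.2, 0, 0, 0, 0, 0, 0.5])

```text
clock: 11.1
eef_pos: [604.9, -42.6, 1.8]
tool_rot: [-3.139, 0.009, 0.166]
force: [-3.1, -0.0, 2.2]
width: 42.5
gripper_force: 1.4
```

```bash
python3 - <<'E'
from h import *
s=ctrl.read_state();print(w2b(s['eef_pos'][:2]),s['force'])
d=get('scene');save(d,'s6.png',(160,200,320,320),4.5)
E
```

```text
[-63.6114077    0.72340508] [-3.12380405 -0.02139929  2.17752639]
```

View pics/s6.png

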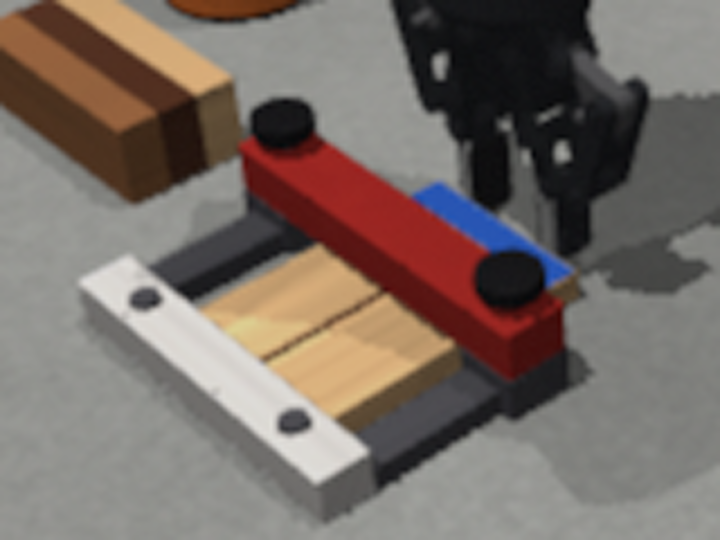

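The plate is through the bridge with its front edge at the stop (crop (270,370)), and the force is starting to rise. Press it home gently.

Call:
step_arm(commands=[0.1, 0, 0, 0, 0, 0, 0.5, 0.2, 0, 0, 0, 0, 0, 0.5, 0.2, 0, 0, 0, 0, 0, 0.5])

```text
clock: 11.45
eef_pos: [604.9, -42.6, 1.7]
tool_rot: [-3.138, 0.012, 0.165]
force: [-7.2, -0.5, 5.0]
width: 42.8
gripper_force: 3.7
```

Call:
step_arm(commands=[0.1, 0, 0, 0, 0, 0, 0.5, 0.2, 0, 0, 0, 0, 0, 0.5, 0.2, 0, 0, 0, 0, 0, 0.5])

```text
clock: 11.75
eef_pos: [604.9, -42.6, 1.6]
tool_rot: [-3.137, 0.015, 0.165]
force: [-11.2, -0.9, 8.4]
width: 42.8
gripper_force: 5.7
```

Position stalls while force climbs: home. Back off straight, then rise.

Call:
step_arm(commands=[-0.3, 0, 0, 0, 0, 0, 0.5, -1, 0, 0, 0, 0, 0, 0.5, -3, 0, 0, 0, 0, 0, 0.5, -5, 0, 0, 0, 0, 0, 0.5, -6, 0, -2, 0, 0, 0, 0.5, -6, 0, -6, 0, 0, 0, 0.5, -6, 0, -11, 0, 0, 0, 0.5, -6, 0, -15, 0, 0, 0, 0.5, -6, 0, -15, 0, 0, 0, 0.5])

```text
clock: 12.65
eef_pos: [555.7, -53.3, 157.8]
tool_rot: [3.141, -0.004, 0.166]
force: [0.5, 0.9, -0.5]
width: 42.6
gripper_force: 0.0
```

```bash
python3 - <<'E'
from h import *
d=get('wrist');save(d,'w7.png')
E
```

```text
(no output)
```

View pics/w7.png

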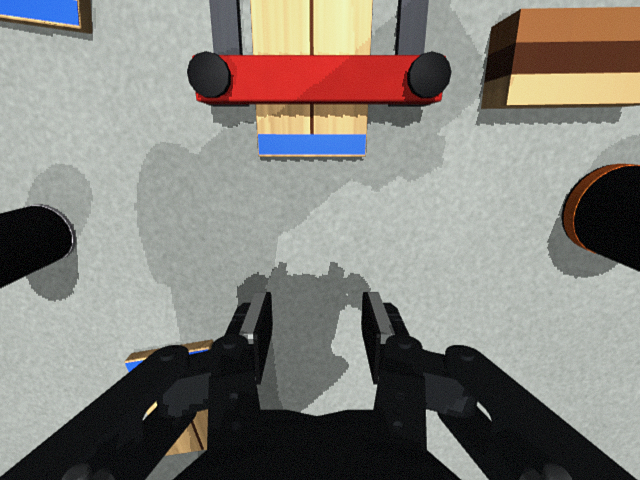

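Wrist view: the plate is square in the bridge, and its tail edge (258,156)–(366,157) is parallel to the bar. A last numeric check of the tail position and flushness, then hand in.

```bash
python3 - <<'E'
from h import *
d=get('wrist')
h=hsv(d);m=(h[...,0]>105)&(h[...,0]<130)&(h[...,1]>150);m[:,:240]=0;m[200:]=0;m[:,400:]=0
v,u=np.nonzero(biggest(m)[0]);P=np.array([w2b(p[:2]) for p in ray(d,np.c_[u,v],15)])
y=P[:,1]; bins=np.arange(-38,42,4); t=[P[(y>=b)&(y<b+4),0].min() for b in bins]
print('tail bx',np.round(t,1),'slope',np.polyfit(bins,t,1),'y',y.min(),y.max())
# gap at stop from scene depth-free: row of points along centre line between plate front and stop
s=get('scene');w=s['world_to_cam'];M=np.linalg.inv(w);z=s['range_z'];V,U=np.mgrid[:480,:640]
W=np.stack([(U-s['cx'])/s['f']*z,(V-s['cy'])/s['f']*z,z],-1)@M[:3,:3].T+M[:3,3]
c,sn=np.cos(BY),np.sin(BY);D=W[...,:2]-BO;bx=D[...,0]*c+D[...,1]*sn;by=-D[...,0]*sn+D[...,1]*c
for y0 in(-35,-15,5,25,38):
    k=(abs(by-y0)<3)&(bx>50)&(bx<100)&(z>0);o=np.argsort(bx[k]);print(y0,[(int(a),int(b)) for a,b in zip(bx[k][o],W[...,2][k][o])][::3])
E
```

```text
tail bx [-50.2 -50.2 -50.2 -50.2 -50.2 -50.2 -50.2 -50.2 -50.2 -50.2 -50.2 -50.2
 -50.2 -50.2 -50.2 -50.2 -50.2 -50.2 -50.2 -50.2] slope [ 4.38015579e-05 -5.01915161e+01] y -41.86657174408826 45.79073276413179
-35 [(51, 12), (54, 13), (57, 12), (60, 13), (64, 14), (65, 12), (69, 13), (71, 11), (73, 14), (80, 19), (83, 19), (85, 21), (87, 21), (91, 19), (93, 20), (95, 20), (98, 20)]
-15 [(51, 14), (54, 12), (56, 14), (59, 12), (62, 12), (63, 12), (64, 12), (67, 15), (69, 13), (71, 13), (73, 12), (75, 14), (81, 20), (82, 20), (84, 19), (87, 19), (90, 20), (92, 20), (95, 20), (97, 19)]
5 [(50, 12), (51, 12), (53, 14), (56, 13), (58, 15), (59, 13), (61, 13), (63, 13), (64, 13), (67, 13), (68, 13), (71, 13), (72, 13), (75, 13), (80, 19), (83, 21), (85, 20), (88, 20), (90, 21), (92, 18), (94, 20), (96, 19), (98, 21)]
25 [(50, 13), (54, 12), (56, 12), (59, 13), (61, 13), (65, 13), (66, 13), (69, 13), (70, 13), (73, 13), (80, 20), (81, 20), (84, 20), (85, 20), (87, 19), (92, 20), (95, 21), (96, 22), (99, 19)]
38 [(50, 14), (53, 15), (57, 13), (59, 14), (62, 13), (63, 12), (67, 12), (68, 13), (71, 13), (73, 13), (80, 20), (82, 21), (83, 21), (86, 21), (87, 19), (91, 19), (93, 18), (95, 20), (98, 19), (99, 20)]
```

```bash
python3 -c "
from cell import ctrl
print(ctrl.finish_job())"
```

```text
the job is handed in; nothing more can be done
None
```

The plate was pushed flat under the bridge until it stopped hard and square against the back stop, nothing else was touched, and the job was handed in about 13 s into the 72 s allowed; no verdict was shown.

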